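# Restock the sample-bench rows, oldest in front

## Robot

A 7-joint arm with a two-finger parallel gripper is mounted at the origin on the work surface. World frame = base frame: x ahead of the robot, y to its left, z up, the work surface at z = 0. Lengths are in m, angles in rad, forces in N, time in s.
With the tool pointing down it reaches from about 0.4 to 0.85 m from the base axis. Payload 10.4 kg.
Tool frame: the origin (TCP) lies between the finger pads; the fingertips stand 11 mm ahead of it and the grasp point (between the pads) lies 8 mm behind it (tip_reach is the distance from the TCP to the fingertips, in m); z points along the fingers, y is the line along which they close (so a half turn about z gives the same grasp; the last joint's range is limited). The gripper opens to 85 mm and grips with 20 to 120 N. Pads are 22 mm wide; open, the fingers measure 114 mm over their backs; the gripper's body (76 mm by 85 mm) begins 54 mm behind the grasp point. The pads swing forward as they close: fully open they stand 13 mm farther back than shut.
Start: joints at [1.112, 0.332, -0.065, 1.46, 0.022, 1.35, -0.088], TCP at [0.264, -0.567, 0.222] pointing down, gripper open.
Joint ranges: [-2.6, 2.6], [-0.5, 2.12], [-1.47, 1.34], [0.16, 2.42], [-1.27, 4.41], [0.06, 2.06], [-2.6, 2.6]. Speed limits (rad/s): [2.22, 2.22, 2.79, 2.79, 3.14, 3.14, 3.14].

## Interface

Orientations are given as a unit quaternion [x, y, z, w].
In Python, from workcell import * gives the robot as it stands.
- The arm moves only by the shell command python3 -m inch 'ROWS' [OPENING] [FORCE]. ROWS is JSON, a list of rows, each an object with "slide": the shift along the world's x, y, z in m, a list of three; "yaw": the turn about the world's z in rad. A call has 1 to 20 rows; each row is the pose to reach, as a shift and turn from the pose commanded when the call began; what a row does not reach only later rows make up. A row lasts 1/12 s, in which the tool goes at most 41.7 mm and 7.16 degrees, less where a joint would pass 70% of its speed; a pose out of reach is approached as far as the arm can. A call with a gripper value outside its range is refused whole. OPENING is the closure in counts, from 0 (fully open) to 255 (shut), set as the call begins (- or left out, the last holds). The fingers move at their own pace and stop on an object; FORCE is the grip in N (left out, the last holds). Time passes only in rows, so rows that repeat a pose let the fingers close. It gives the time, the measured TCP pose, the force, the opening and the grip force at its end, in the units of the state.
- get_obs(): the state, without advancing time (a new reading comes with each control period).
- camera(name): name is "scene" or "top" or "wrist"; returns a dict with "frame" (384x512x3 uint8, red, green, blue), "fx", "fy", "cx", "cy" (pixels), "extrinsics" (4x4, takes a point from world to camera coordinates). Camera axes: x right, y down, z forward; pixel columns grow to the right and rows downward; lengths in m; the calibration is good to about 2 mm. A picture is of the moment at which its call begins. There is no depth.
- hand_in(): hands the job in; it is judged then, once.
The state is a dict: "clock": time; "joint_pos": joint angles; "joint_velocities": joint speeds; "tau": joint torques, N m; "position": TCP position; "ee_rot": TCP orientation; "ft_force": force on the tool from outside, world axes, zero at the start; "torque": the same for the moment, N m; "grip_width": opening from 0.0 (shut) to 1.0 (fully open); "grasp_force": force on a finger pad.
Only numpy, scipy, OpenCV 4.12 (cv2) and the standard library are available. Lean on these libraries where they do the work, as an engineer would, in place of code of your own. Each camera call takes 0.05 s, during which the arm holds its last target. There are 200 camera calls.

## Task

Restock the two shelf rows, oldest stock in front: first bring the old bottles and cups in both rows forward, closed up against the front stop, and only then stand all the new stock from the cardboard sheet behind them, bottles with bottles and cups with cups, everything upright, down in its row. Handle gently: never squeeze a bottle or cup with a grip of more than 45 N, and leave the other things on the bench alone.

Things in the scene. Friction and masses are not known exactly. Their poses are not given: they have to be found in the camera images.
- bottle_row: fixed open-topped shelf row for bottles (the two rows look alike, in either order; the old stock in it shows which): channel 250 mm (x) by 66 mm (y), board top 12 mm above the bench, side guides and back edge 22 mm and white front stop 26 mm above the board. Origin: its centre, at bench height. Front is -x (robot side): stop's inner face at x = -125 mm, back edge at +125. Holds four in file.
- cup_row: fixed open-topped shelf row for cups (the two rows look alike, in either order; the old stock in it shows which): channel 250 mm (x) by 66 mm (y), board top 12 mm above the bench, side guides and back edge 22 mm and white front stop 26 mm above the board. Origin: its centre, at bench height. Front is -x (robot side): stop's inner face at x = -125 mm, back edge at +125. Holds four in file.
- board: flat cardboard sheet, fixed, 290 x 290 mm, 5 mm thick, no rim, on which the new stock stands. Origin: centre of its underside.
- old_bottle1: amber glass bottle, upright: 52 mm diameter straight body up to 74 mm, then a shoulder and a white cap 32 mm in diameter, 104 mm high in all, 0.13 to 0.21 kg. Origin: centre of its underside, z up. Old stock: starts in the middle or back of the bottle row; three or four old items are present, one or two of them bottles.
- old_bottle2: amber glass bottle, upright: 52 mm diameter straight body up to 74 mm, then a shoulder and a white cap 32 mm in diameter, 104 mm high in all, 0.13 to 0.21 kg. Origin: centre of its underside, z up. Old stock: starts in the middle or back of the bottle row; three or four old items are present, one or two of them bottles.
- new_bottle1: amber glass bottle, upright: 52 mm diameter straight body up to 74 mm, then a shoulder and a white cap 32 mm in diameter, 104 mm high in all, 0.13 to 0.21 kg. Origin: centre of its underside, z up. New stock: starts on the cardboard sheet; three or four new items are present.
- new_bottle2: amber glass bottle, upright: 52 mm diameter straight body up to 74 mm, then a shoulder and a white cap 32 mm in diameter, 104 mm high in all, 0.13 to 0.21 kg. Origin: centre of its underside, z up. New stock: starts on the cardboard sheet; three or four new items are present.
- old_cup1: squat white sample cup, upright: body 53 mm diameter, yellow lid 56 mm in diameter from 50 mm up to the top at 70 mm, 0.1 to 0.16 kg, bottom-heavy. Origin: centre of its underside, z up. Old stock: starts in the middle or back of the cup row; three or four old items are present, one or two of them cups.
- old_cup2: squat white sample cup, upright: body 53 mm diameter, yellow lid 56 mm in diameter from 50 mm up to the top at 70 mm, 0.1 to 0.16 kg, bottom-heavy. Origin: centre of its underside, z up. Old stock: starts in the middle or back of the cup row; three or four old items are present, one or two of them cups.
- new_cup1: squat white sample cup, upright: body 53 mm diameter, yellow lid 56 mm in diameter from 50 mm up to the top at 70 mm, 0.1 to 0.16 kg, bottom-heavy. Origin: centre of its underside, z up. New stock: starts on the cardboard sheet; three or four new items are present.
- new_cup2: squat white sample cup, upright: body 53 mm diameter, yellow lid 56 mm in diameter from 50 mm up to the top at 70 mm, 0.1 to 0.16 kg, bottom-heavy. Origin: centre of its underside, z up. New stock: starts on the cardboard sheet; three or four new items are present.
- big_jar: bystander: big white jar, 100 mm diameter, 140 mm high, right of the rows. Origin: centre of its underside.
- meter: bystander: black handheld meter lying flat, 150 x 36 x 22 mm, beyond the rows and the sheet. Origin: centre of its underside.
- spare_lid: bystander: loose yellow lid, 72 mm diameter, 12 mm thick, lying on the bench beyond the rows. Origin: centre of its underside.
- beaker: bystander: empty clear beaker, 72 mm diameter, 75 mm high, left of the sheet. Origin: centre of its underside.
Things that resemble listed ones, but are neither listed nor needed, are in the scene too. What is shaped like the new_bottle2 but green is not meant.

How it is judged:
By the outcome, as a careful person would: the job done as asked, in the order asked, and still so for the second after the job is handed in, with the robot touching nothing.
Of old_bottle1, old_bottle2, old_cup1, old_cup2 only 3 to 4 are there at a start; the rules pass over those that are not, and their reading is None.
Of new_bottle1, new_bottle2, new_cup1, new_cup2 only 3 to 4 are there at a start; the rules pass over those that are not, and their reading is None.
At some moment in a run one of old_cup1, old_cup2, new_cup1, new_cup2 may be knocked a few centimetres aside while the robot is not near it.
It also fails if it takes over 210 s, if anything falls off the work surface, if the arm or the gripper's body presses on something with over 40 N, if the wrist force passes 120 N, or if a joint passes its speed limit or range.

## Working session

There is one attempt and no reset: what is moved stays moved. The work goes in short steps, Python scripts to look and compute and a shell command to move; the robot and the scene stay as the last step left them, time stands still between calls to the robot, and variables do not carry over. Pictures are saved under pics/ and viewed, at most 14 in all, crops included, and the job is handed in when it is done.

```bash
mkdir -p pics; python3 - <<'E'
from workcell import *
import cv2, numpy as np
o=get_obs(); print({k:np.round(v,3).tolist() for k,v in o.items()})
for n in("top","scene"):
    c=camera(n); cv2.imwrite(f"pics/{n}0.png",cv2.resize(c["frame"][:,:,::-1],None,fx=1.5,fy=1.5))
    print(n,c["fx"],c["fy"],c["cx"],c["cy"],np.round(c["extrinsics"],3).tolist())
E
```

```text
{'clock': 0.0, 'joint_pos': [1.112, 0.333, -0.065, 1.461, 0.022, 1.35, -0.089], 'joint_velocities': [-0.001, 0.0, -0.001, 0.0, -0.0, -0.002, 0.0], 'tau': [0.001, -62.544, 0.049, -39.161, 0.016, 0.01, 0.0], 'position': [0.264, -0.566, 0.222], 'ee_rot': [0.976, 0.216, -0.0, -0.001], 'ft_force': [0.362, 0.343, -0.173], 'torque': [0.027, 0.014, -0.047], 'grasp_force': 0.0, 'grip_width': 0.998}
top 422.87257382244366 422.87257382244366 260.29196169678954 192.37625069387923 [[-0.015, -1.0, -0.022, 0.062], [-0.992, 0.018, -0.123, 0.588], [0.123, 0.02, -0.992, 1.523], [0.0, 0.0, 0.0, 1.0]]
scene 472.8596299249334 472.8596299249334 246.06601260442395 185.75376956912632 [[-0.829, 0.559, -0.001, 0.454], [0.486, 0.721, -0.495, -0.295], [-0.276, -0.41, -0.869, 1.588], [0.0, 0.0, 0.0, 1.0]]
```

View pics/top0.png

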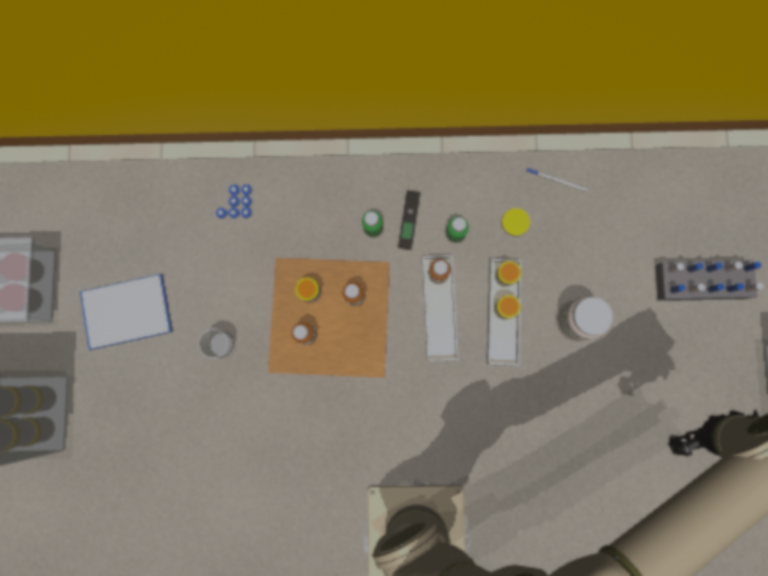

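View pics/scene0.png

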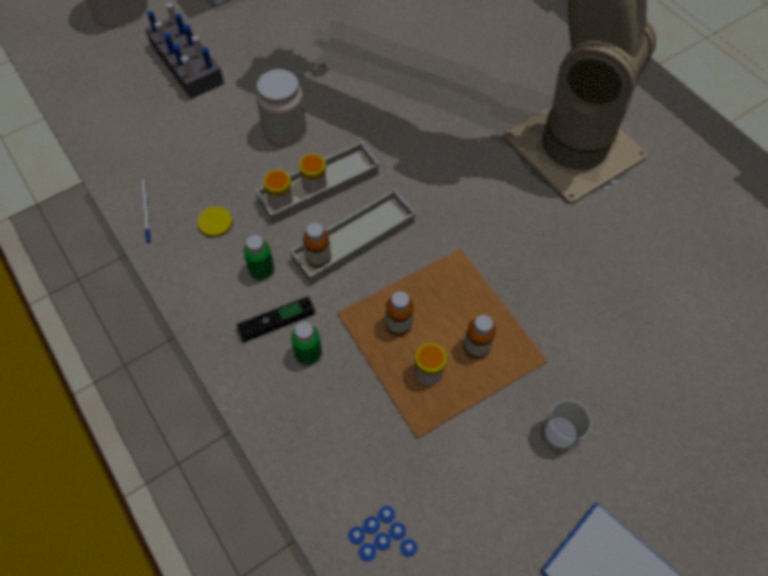

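The top view shows the bottle row at (440,305) with one old bottle, and the cup row at (504,310) with two old cups. The new stock on the sheet is a cup at (307,289) and bottles at (352,291) and (301,332). The amber ones fit the description. The green lookalikes at (372,221) and (457,226) stand off the sheet, so they are not meant. Next I take an enlarged crop to confirm and measure from both views.

```bash
cat > h.py <<'E'
from workcell import *
import cv2, numpy as np
def P(c): return np.array([[c["fx"],0,c["cx"]],[0,c["fy"],c["cy"]],[0,0,1]])@c["extrinsics"][:3]
def ray(c,u,v,z):
    E=c["extrinsics"];R=E[:3,:3];o=-R.T@E[:3,3]
    d=R.T@[(u-c["cx"])/c["fx"],(v-c["cy"])/c["fy"],1]
    return o+d*(z-o[2])/d[2]
def tri(c1,p1,c2,p2):
    X=cv2.triangulatePoints(P(c1),P(c2),np.float64(p1).reshape(2,1),np.float64(p2).reshape(2,1))
    return (X[:3]/X[3]).ravel()
def proj(c,X):
    p=P(c)@np.append(X,1); return p[:2]/p[2]
def mask(f,kind):
    h=cv2.cvtColor(f,cv2.COLOR_RGB2HSV).astype(int);H,S,V=h[...,0],h[...,1],h[...,2]
    if kind=="cap": return ((S<75)&(V>165)).astype(np.uint8)
    return ((S>200)&(V>150)&(H>8)&(H<35)).astype(np.uint8)
def blob(c,kind,seed,r=14):
    m=mask(c["frame"],kind);n,l,st,ce=cv2.connectedComponentsWithStats(m)
    b=[(np.hypot(*(ce[i]-seed)),i) for i in range(1,n) if 8<st[i,4]<900]
    if not b or min(b)[0]>r: return None,0
    i=min(b)[1]; x,y,w,hh,a=st[i]; return np.array([x+(w-1)/2,y+(hh-1)/2]),(a,w,hh)
E
python3 - <<'E'
from h import *
t=camera("top");s=camera("scene")
f=t["frame"][160:260,170:360,::-1]
cv2.imwrite("pics/crop1.png",cv2.resize(f,None,fx=4.2,fy=4.2,interpolation=cv2.INTER_CUBIC))
for n,k,a,b in [("ob","cap",(440,269),(315,231)),("nb1","cap",(352,291),(400,300)),("nb2","cap",(301,332),(483,323)),
 ("oc1","lid",(509,272),(277,183)),("oc2","lid",(508,306),(312,164)),("nc","lid",(307,289),(431,356))]:
    p,i=blob(t,k,np.array(a)/1.5);q,j=blob(s,k,np.array(b)/1.5)
    print(n,p,i,q,j,end=" ")
    if p is not None and q is not None: print(np.round(tri(t,p,s,q),4),end="")
    print()
for n,a in [("ob",(440,285)),("floor",(440,320)),("cap",(440,268)),("lid",(509,272)),("lidedge",(518,272)),("sheet",(330,350)),("capnb",(352,291))]:
    print(n,cv2.cvtColor(t["frame"],cv2.COLOR_RGB2HSV)[int(a[1]/1.5),int(a[0]/1.5)])
E
```

```text
ob [293.5 177.5] (np.int32(28), np.int32(6), np.int32(6)) None 0 
nb1 [234.  193.5] (np.int32(26), np.int32(5), np.int32(6)) None 0 
nb2 [199.5 221. ] (np.int32(25), np.int32(6), np.int32(5)) None 0 
oc1 None 0 None 0 
oc2 None 0 None 0 
nc [204.  192.5] (np.int32(134), np.int32(13), np.int32(14)) None 0 
ob [ 30   6 160]
floor [ 90   2 166]
cap [108   8 170]
lid [ 17 189 167]
lidedge [ 19 189 166]
sheet [ 16 135 159]
capnb [120   3 168]
```

View pics/crop1.png

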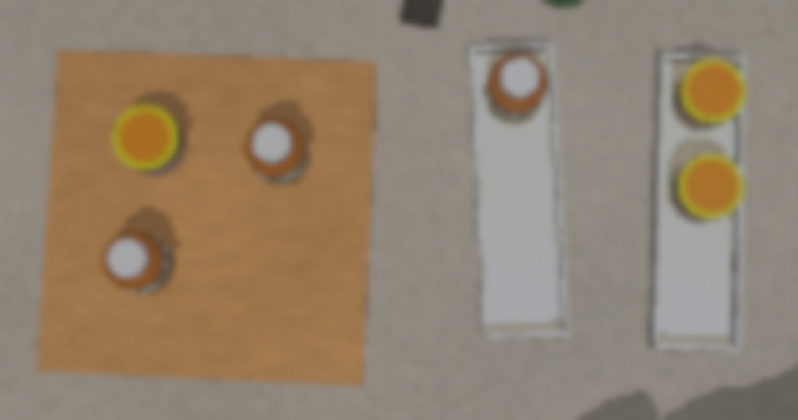

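The crop confirms amber bottles, with caps at (520,76), (271,143) and (127,259), and three yellow-lidded cups at (712,90), (710,187) and (146,137). I loosen the masks and measure the rows.

```bash
cat >> h.py <<'E'
def blob(c,kind,seed,r=9):
    u,v=np.int32(np.round(seed)); w=c["frame"][v-r:v+r+1,u-r:u+r+1]
    h=cv2.cvtColor(w,cv2.COLOR_RGB2HSV).astype(int);H,S,V=h[...,0],h[...,1],h[...,2]
    if kind=="cap":
        k=h[r-1:r+2,r-1:r+2,2].max(); m=(S<60)&(V>k-22)
    else: m=(S>150)&(H>5)&(H<36)
    n,l,st,ce=cv2.connectedComponentsWithStats(m.astype(np.uint8),connectivity=4)
    i=l[r,r]
    if i==0: i=1+np.argmax(st[1:,4]) if n>1 else 0
    return ce[i]+[u-r,v-r],st[i,2:].tolist()
E
python3 - <<'E'
from h import *
t=camera("top");s=camera("scene")
f=s["frame"][90:265,165:370,::-1]
cv2.imwrite("pics/crop2.png",cv2.resize(f,None,fx=3.4,fy=3.4,interpolation=cv2.INTER_CUBIC))
for n,k,a,b in [("ob","cap",(440,269),(315,231)),("nb1","cap",(352,291),(400,300)),("nb2","cap",(301,332),(483,323)),
 ("oc1","lid",(509,272),(277,183)),("oc2","lid",(508,306),(312,164)),("nc","lid",(307,289),(431,356))]:
    p,i=blob(t,k,np.array(a)/1.5);q,j=blob(s,k,np.array(b)/1.5)
    print(n,p.round(1),i,q.round(1),j,np.round(tri(t,p,s,q),4),ray(t,*p,.1 if k=="cap" else .075).round(4))
for n,C in [("brow",[(472,45),(552,40),(568,334),(484,336)]),("crow",[(659,50),(744,52),(740,347),(653,346)]),("sheet",[(58,50),(376,63),(362,384),(38,371)])]:
    z=.005 if n=="sheet" else .034
    Q=np.array([ray(t,170+(x+.5)/4.2-.5,160+(y+.5)/4.2-.5,z) for x,y in C])
    d=Q[0]+Q[1]-Q[2]-Q[3]
    print(n,Q[:,:2].round(4).tolist(),"c",Q.mean(0).round(4),"yaw",np.arctan2(d[1],d[0]).round(3),"L",np.hypot(*d[:2])/2,"W",np.linalg.norm(Q[0]-Q[1]))
E
```

```text
ob [293.5 177.9] [8, 9, 57] [209.4 152.5] [10, 8, 67] [ 0.6281 -0.0669  0.1136] [ 0.6302 -0.0677  0.1   ]
nb1 [234.1 193.5] [9, 8, 58] [266.5 198.6] [10, 10, 79] [0.5774 0.1428 0.1084] [0.5782 0.1437 0.1   ]
nb2 [199.5 221.1] [8, 9, 59] [322.3 214.4] [11, 10, 86] [0.4825 0.2646 0.1093] [0.4827 0.2665 0.1   ]
oc1 [339.  181.4] [15, 14, 166] [184.3 121.5] [18, 18, 251] [ 0.6191 -0.2329  0.0706] [ 0.6184 -0.2321  0.075 ]
oc2 [338.4 203.9] [14, 15, 160] [207.9 110.6] [17, 16, 232] [ 0.5375 -0.2273  0.0722] [ 0.5373 -0.2268  0.075 ]
nc [204.1 192.1] [17, 17, 209] [287. 237.] [19, 19, 360] [0.5881 0.2541 0.0761] [0.5883 0.2543 0.075 ]
brow [[0.67, -0.0296], [0.6731, -0.1003], [0.4146, -0.1072], [0.414, -0.0345]] c [ 0.5429 -0.0679  0.034 ] yaw 0.023 L 0.2573228356070351 W 0.07082100017432466
crow [[0.6624, -0.1943], [0.6592, -0.2689], [0.4012, -0.2551], [0.4032, -0.1803]] c [ 0.5315 -0.2246  0.034 ] yaw -0.054 L 0.25898784945721787 W 0.0746592009648172
sheet [[0.6776, 0.3441], [0.6603, 0.0563], [0.3739, 0.0728], [0.3895, 0.3598]] c [0.5253 0.2082 0.005 ] yaw -0.056 L 0.287658172222452 W 0.2883891273145476
```

View pics/crop2.png

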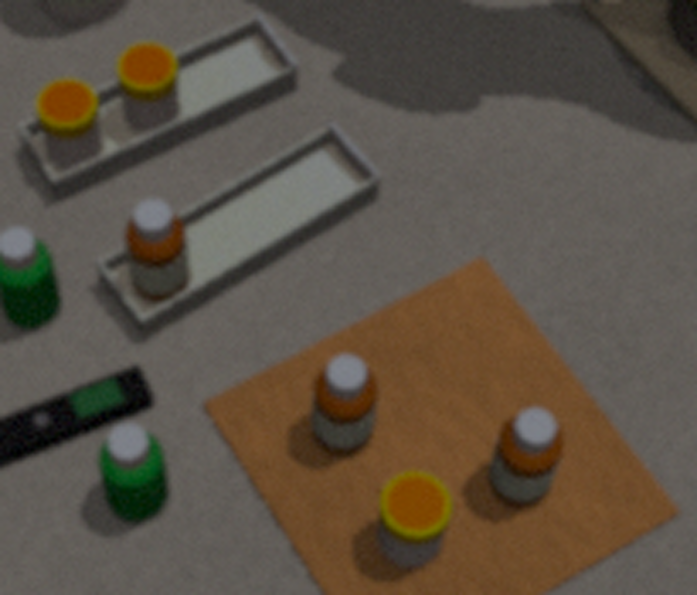

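Triangulated heights agree with the text: caps are at about 109 mm on the sheet and 114 mm in the row, and lids at about 72–76 mm. I start with the front old cup and move above it.

```bash
python3 -m inch '[{"slide":[0.04,0.04,0],"yaw":-0.1},{"slide":[0.08,0.09,0],"yaw":-0.2},{"slide":[0.11,0.13,0],"yaw":-0.3},{"slide":[0.14,0.17,0],"yaw":-0.4},{"slide":[0.274,0.339,-0.01],"yaw":-0.45},{"slide":[0.274,0.339,-0.01],"yaw":-0.45},{"slide":[0.274,0.339,-0.01],"yaw":-0.45},{"slide":[0.274,0.339,-0.01],"yaw":-0.45},{"slide":[0.274,0.339,-0.01],"yaw":-0.45},{"slide":[0.274,0.339,-0.01],"yaw":-0.45},{"slide":[0.274,0.339,-0.01],"yaw":-0.45},{"slide":[0.274,0.339,-0.01],"yaw":-0.45},{"slide":[0.274,0.339,-0.01],"yaw":-0.45},{"slide":[0.274,0.339,-0.01],"yaw":-0.45}]' 0 30
cat > look.py <<'E'
from h import *
import sys
w=camera("wrist"); o=get_obs()
cv2.imwrite(f"pics/{sys.argv[1]}.png",w["frame"][:,:,::-1])
print(o["clock"],o["position"].round(4) if hasattr(o["position"],"round") else o["position"])
for a in sys.argv[2:]:
    X=np.array(eval(a)); print(a,proj(w,X).round(0))
E
python3 look.py w1 .5375,-.2273,.082 .619,-.2329,.082 .406,-.218,.038
```

```text
clock: 1.47
position: [0.5373, -0.2286, 0.2122]
ee_rot: [1.0, -0.008, -0.0, 0.0]
ft_force: [0.5, 0.1, -0.1]
grip_width: 0.998
grasp_force: 0.0
1.5167 [ 0.5371 -0.2291  0.2123]
.5375,-.2273,.082 [258. 175.]
.619,-.2329,.082 [263.  86.]
.406,-.218,.038 [252. 268.]
```

View pics/w1.png

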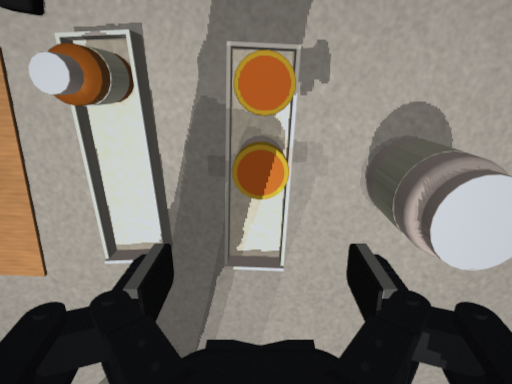

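The wrist view shows the lids at (261,171) and (265,83), and the row corners at (228,42), (301,44), (283,268) and (229,267). That is within a few mm of the prediction, so I refine by rays.

```bash
python3 - <<'E'
from h import *
w=camera("wrist")
for n,p,z in [("oc2",(261,171),.082),("oc1",(265,83),.082),("ob",(53,72),.116),("cBL",(228,42),.034),("cBR",(301,44),.034),("cFR",(283,268),.038),("cFL",(229,267),.038),("bBL",(58,35),.034),("bBR",(131,31),.034),("bFL",(108,262),.038),("bFR",(170,242),.038)]:
    print(n,ray(w,*p,z).round(4))
E
```

```text
oc2 [ 0.5412 -0.2309  0.082 ]
oc1 [ 0.6211 -0.2356  0.082 ]
ob [ 0.6312 -0.0731  0.116 ]
cBL [ 0.6609 -0.2003  0.034 ]
cBR [ 0.6579 -0.2726  0.034 ]
cFR [ 0.4047 -0.2562  0.038 ]
cFL [ 0.4073 -0.1894  0.038 ]
bBL [ 0.6699 -0.0335  0.034 ]
bBR [ 0.6722 -0.1057  0.034 ]
bFL [ 0.4169 -0.0411  0.038 ]
bFR [ 0.443  -0.1202  0.038 ]
```

```bash
python3 -m inch '[{"slide":[0.003,0,-0.04],"yaw":0},{"slide":[0.003,0,-0.08],"yaw":0},{"slide":[0.003,0,-0.12],"yaw":0},{"slide":[0.003,0,-0.14],"yaw":0},{"slide":[0.003,0,-0.15],"yaw":0},{"slide":[0.003,0,-0.15],"yaw":0}]' 0 25; python3 -m inch '[{"slide":[0,0,0],"yaw":0},{"slide":[0,0,0],"yaw":0},{"slide":[0,0,0],"yaw":0},{"slide":[0,0,0],"yaw":0},{"slide":[0,0,0],"yaw":0},{"slide":[0,0,0],"yaw":0},{"slide":[0,0,0],"yaw":0},{"slide":[0,0,0],"yaw":0},{"slide":[0,0,0],"yaw":0},{"slide":[0,0,0],"yaw":0}]' 255 25
```

```text
clock: 2.07
position: [0.5391, -0.2282, 0.0604]
ee_rot: [1.0, -0.008, -0.002, -0.0]
ft_force: [-0.4, -0.5, -0.1]
grip_width: 1.002
grasp_force: 0.0
clock: 2.9
position: [0.5423, -0.2284, 0.0648]
ee_rot: [1.0, -0.007, 0.002, 0.001]
ft_force: [-1.1, -1.1, 6.0]
grip_width: 0.635
grasp_force: 25.4
```

```bash
python3 -m inch '[{"slide":[0,0,0.006],"yaw":0},{"slide":[0,0,0.008],"yaw":0},{"slide":[-0.02,0.001,0.008],"yaw":0},{"slide":[-0.04,0.003,0.008],"yaw":0},{"slide":[-0.06,0.004,0.008],"yaw":0},{"slide":[-0.08,0.006,0.008],"yaw":0},{"slide":[-0.092,0.006,0.008],"yaw":0},{"slide":[-0.096,0.006,0.006],"yaw":0},{"slide":[-0.096,0.006,0.003],"yaw":0},{"slide":[-0.096,0.006,0.001],"yaw":0},{"slide":[-0.096,0.006,0.001],"yaw":0}]'; python3 -m inch '[{"slide":[-0.002,0,0],"yaw":0},{"slide":[-0.004,0,0],"yaw":0},{"slide":[-0.006,0,0],"yaw":0},{"slide":[-0.006,0,0],"yaw":0}]'
```

```text
clock: 3.82
position: [0.4464, -0.2226, 0.0644]
ee_rot: [1.0, -0.007, 0.001, 0.001]
ft_force: [-3.3, -2.5, 8.2]
grip_width: 0.637
grasp_force: 28.4
clock: 4.15
position: [0.4425, -0.2223, 0.0652]
ee_rot: [1.0, -0.007, 0.003, 0.001]
ft_force: [4.5, -0.3, 7.9]
grip_width: 0.635
grasp_force: 28.3
```

```bash
python3 -m inch '[{"slide":[-0.001,0,0],"yaw":0},{"slide":[-0.002,0,0],"yaw":0},{"slide":[-0.002,0,0],"yaw":0}]';  python3 -m inch '[{"slide":[-0.001,0,0],"yaw":0},{"slide":[-0.002,0,0],"yaw":0},{"slide":[-0.002,0,0],"yaw":0}]'
```

```text
clock: 4.4
position: [0.4412, -0.2223, 0.0656]
ee_rot: [1.0, -0.007, 0.004, 0.001]
ft_force: [4.4, -1.3, 10.7]
grip_width: 0.632
grasp_force: 28.5
clock: 4.65
position: [0.4396, -0.2224, 0.0659]
ee_rot: [1.0, -0.007, 0.004, 0.001]
ft_force: [5.3, -0.9, 11.1]
grip_width: 0.637
grasp_force: 28.8
```

```bash
for i in 1; do python3 -m inch '[{"slide":[-0.002,0,0.001],"yaw":0},{"slide":[-0.004,0,0.001],"yaw":0},{"slide":[-0.004,0,0.001],"yaw":0}]'; python3 -m inch '[{"slide":[-0.002,0,0],"yaw":0},{"slide":[-0.004,0,0],"yaw":0},{"slide":[-0.004,0,0],"yaw":0}]'; done; python3 look.py w2
```

```text
clock: 4.9
position: [0.4349, -0.2223, 0.0665]
ee_rot: [1.0, -0.007, 0.003, 0.001]
ft_force: [5.9, -0.7, 9.2]
grip_width: 0.637
grasp_force: 29.6
clock: 5.15
position: [0.431, -0.2221, 0.0667]
ee_rot: [1.0, -0.007, 0.004, 0.001]
ft_force: [3.3, 0.7, 12.1]
grip_width: 0.635
grasp_force: 30.9
5.2 [ 0.4311 -0.2221  0.0666]
```

View pics/w2.png

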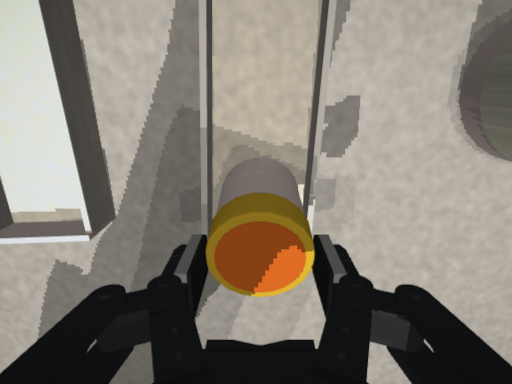

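The cup is held upright at (260,255) and is still sliding. I keep going until it makes contact.

```bash
python3 -m inch '[{"slide":[-0.001,0,0.001],"yaw":0},{"slide":[-0.002,0,0.001],"yaw":0},{"slide":[-0.002,0,0.001],"yaw":0}]'; python3 -m inch '[{"slide":[-0.001,0,0],"yaw":0},{"slide":[-0.002,0,0],"yaw":0},{"slide":[-0.002,0,0],"yaw":0}]'; python3 -m inch '[{"slide":[-0.001,0,0],"yaw":0},{"slide":[-0.002,0,0],"yaw":0},{"slide":[-0.002,0,0],"yaw":0}]'
```

```text
clock: 5.45
position: [0.4272, -0.2218, 0.0663]
ee_rot: [1.0, -0.007, 0.002, 0.001]
ft_force: [5.2, -0.5, 5.7]
grip_width: 0.633
grasp_force: 30.5
clock: 5.7
position: [0.4259, -0.2218, 0.0667]
ee_rot: [1.0, -0.007, 0.003, 0.001]
ft_force: [6.5, 0.6, 7.1]
grip_width: 0.636
grasp_force: 30.6
clock: 5.95
position: [0.4245, -0.2218, 0.0671]
ee_rot: [1.0, -0.007, 0.003, 0.001]
ft_force: [6.9, 0.1, 7.7]
grip_width: 0.637
grasp_force: 30.7
```

```bash
python3 -m inch '[{"slide":[0,0,0.002],"yaw":0},{"slide":[0,0,0.002],"yaw":0},{"slide":[0,0,0.002],"yaw":0}]'; python3 -m inch '[{"slide":[-0.001,0,0],"yaw":0},{"slide":[-0.002,0,0],"yaw":0},{"slide":[-0.002,0,0],"yaw":0},{"slide":[-0.002,0,0],"yaw":0}]'; python3 - <<'E'
from h import *
for n in("scene","top"):
    c=camera(n); p=proj(c,[.43,-.22,.06]).astype(int)
    f=c["frame"][p[1]-45:p[1]+45,p[0]-60:p[0]+60,::-1]
    cv2.imwrite(f"pics/{n}3.png",f)
cv2.imwrite("pics/s3.png",cv2.resize(np.hstack([cv2.imread("pics/scene3.png"),cv2.imread("pics/top3.png")]),None,fx=3.3,fy=3.3,interpolation=cv2.INTER_CUBIC))
E
```

```text
clock: 6.2
position: [0.422, -0.2216, 0.0677]
ee_rot: [1.0, -0.007, 0.001, 0.0]
ft_force: [4.8, -0.1, 4.2]
grip_width: 0.635
grasp_force: 30.6
clock: 6.53
position: [0.4199, -0.2216, 0.0678]
ee_rot: [1.0, -0.007, 0.001, 0.0]
ft_force: [5.0, 0.2, 4.7]
grip_width: 0.635
grasp_force: 31.0
```

View pics/s3.png

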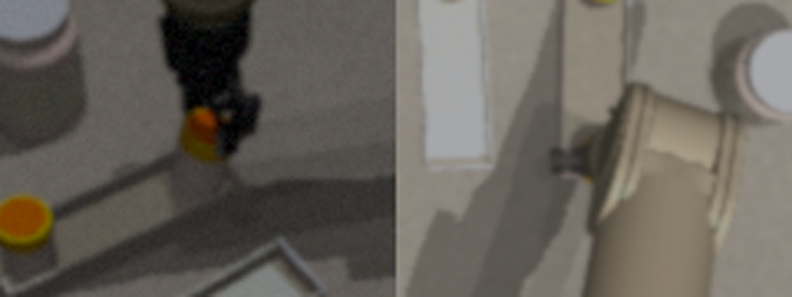

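The cup looks at the front end. I release, rise and measure.

```bash
python3 -m inch '[{"slide":[0.001,0,-0.001],"yaw":0},{"slide":[0.001,0,-0.002],"yaw":0},{"slide":[0.001,0,-0.002],"yaw":0},{"slide":[0.001,0,-0.002],"yaw":0}]'; python3 -m inch '[{"slide":[0,0,0],"yaw":0},{"slide":[0,0,0],"yaw":0},{"slide":[0,0,0],"yaw":0},{"slide":[0,0,0],"yaw":0},{"slide":[0,0,0],"yaw":0},{"slide":[0,0,0],"yaw":0},{"slide":[0,0,0.03],"yaw":0},{"slide":[0,0,0.07],"yaw":0},{"slide":[0.04,0,0.1],"yaw":0},{"slide":[0.08,-0.005,0.13],"yaw":0},{"slide":[0.11,-0.008,0.13],"yaw":0},{"slide":[0.11,-0.008,0.13],"yaw":0},{"slide":[0.11,-0.008,0.13],"yaw":0}]' 0 25; python3 look.py w4 .43,-.22,.082
```

```text
clock: 6.97
position: [0.4219, -0.2218, 0.067]
ee_rot: [1.0, -0.007, 0.002, 0.001]
ft_force: [3.2, 1.8, 17.0]
grip_width: 0.633
grasp_force: 32.1
clock: 8.05
position: [0.5315, -0.2291, 0.1949]
ee_rot: [1.0, -0.006, 0.0, -0.0]
ft_force: [0.0, -0.5, -0.3]
grip_width: 1.004
grasp_force: 0.0
8.1 [ 0.5298 -0.2293  0.1945]
.43,-.22,.082 [252. 276.]
```

View pics/w4.png

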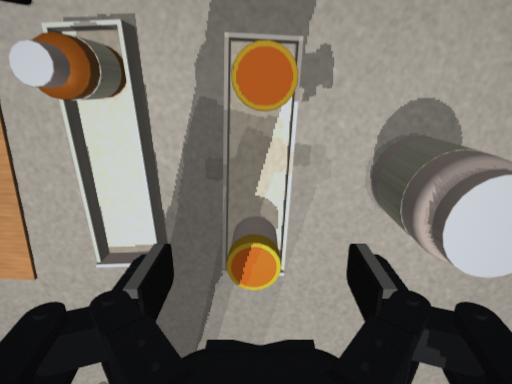

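```bash
python3 - <<'E'
from h import *
w=camera("wrist");t=camera("top");s=camera("scene")
m=((lambda h:(h[...,1]>150)&(h[...,0]>5)&(h[...,0]<36))(cv2.cvtColor(w["frame"],cv2.COLOR_RGB2HSV))).astype(np.uint8)
n,l,st,ce=cv2.connectedComponentsWithStats(m)
for i in range(1,n):
    if st[i,4]>800: print(st[i],[ray(w,*ce[i],z).round(4) for z in(.075,.082)])
for x in[(226,272),(284,273),(228,36),(303,37)]: print(ray(w,*x,.036).round(4))
for z in[(.43,-.22),(.62,-.234)]:
    p,i=blob(t,"lid",proj(t,[*z,.075]));q,j=blob(s,"lid",proj(s,[*z,.075]))
    print(p,i,q,j,tri(t,p,s,q).round(4),ray(t,*p,.078).round(4))
E
```

```text
[  32   29   66   69 2206] [array([ 0.6307, -0.075 ,  0.075 ]), array([ 0.6301, -0.0791,  0.082 ])]
[ 231   37   67   71 3703] [array([ 0.6222, -0.2345,  0.075 ]), array([ 0.6218, -0.2344,  0.082 ])]
[ 226  233   55   55 2388] [array([ 0.4425, -0.2219,  0.075 ]), array([ 0.4468, -0.2221,  0.082 ])]
[ 0.4031 -0.1878  0.036 ]
[ 0.4008 -0.2565  0.036 ]
[ 0.6557 -0.2019  0.036 ]
[ 0.6539 -0.2713  0.036 ]
[336.89333333 231.74666667] [13, 15, 150] [235.93396226  98.19811321] [16, 15, 212] [ 0.4388 -0.2183  0.0743] [ 0.4383 -0.2173  0.078 ]
[339.16470588 181.42941176] [15, 14, 170] [184.22594142 121.51882845] [18, 17, 239] [ 0.6193 -0.2336  0.0697] [ 0.618  -0.2322  0.078 ]
```

The front cup reads x≈0.439, and contact would be about 0.433–0.437. I test it with a gentle push from behind with the gripper shut.

```bash
python3 -m inch '[{"slide":[-0.02,0.004,0],"yaw":0},{"slide":[-0.02,0.004,0],"yaw":0},{"slide":[-0.02,0.004,0],"yaw":0},{"slide":[-0.02,0.004,0],"yaw":0},{"slide":[-0.02,0.004,0],"yaw":0},{"slide":[-0.02,0.004,0],"yaw":0},{"slide":[-0.02,0.004,-0.04],"yaw":0},{"slide":[-0.02,0.004,-0.08],"yaw":0},{"slide":[-0.02,0.004,-0.12],"yaw":0},{"slide":[-0.02,0.004,-0.142],"yaw":0},{"slide":[-0.02,0.004,-0.142],"yaw":0},{"slide":[-0.03,0.004,-0.142],"yaw":0},{"slide":[-0.03,0.004,-0.142],"yaw":0},{"slide":[-0.03,0.004,-0.142],"yaw":0}]' 255 25;  python3 -m inch '[{"slide":[-0.003,0,0],"yaw":0},{"slide":[-0.006,0,0],"yaw":0},{"slide":[-0.009,0,0],"yaw":0},{"slide":[-0.012,0,0],"yaw":0},{"slide":[-0.012,0,0],"yaw":0}]'; python3 -m inch '[{"slide":[-0.003,0,0],"yaw":0},{"slide":[-0.006,0,0],"yaw":0},{"slide":[-0.006,0,0],"yaw":0}]'; python3 -m inch '[{"slide":[-0.003,0,0],"yaw":0},{"slide":[-0.006,0,0],"yaw":0},{"slide":[-0.006,0,0],"yaw":0}]'
```

```text
clock: 9.42
position: [0.5007, -0.2264, 0.0556]
ee_rot: [1.0, -0.007, 0.001, 0.001]
ft_force: [0.5, 0.2, 0.3]
grip_width: -0.002
grasp_force: 0.0
clock: 9.83
position: [0.4873, -0.2258, 0.0535]
ee_rot: [1.0, -0.007, -0.0, 0.0]
ft_force: [-0.8, 0.6, -0.2]
grip_width: -0.001
grasp_force: 0.0
clock: 10.08
position: [0.4812, -0.2257, 0.0532]
ee_rot: [1.0, -0.007, -0.0, 0.0]
ft_force: [-0.2, -0.6, 0.6]
grip_width: -0.001
grasp_force: 0.0
clock: 10.33
position: [0.4754, -0.2257, 0.0533]
ee_rot: [1.0, -0.007, -0.0, 0.0]
ft_force: [0.9, -0.6, -0.8]
grip_width: -0.001
grasp_force: 0.1
```

```bash
for k in 1; do python3 -m inch '[{"slide":[-0.002,0,0],"yaw":0},{"slide":[-0.003,0,0],"yaw":0},{"slide":[-0.003,0,0],"yaw":0}]'; python3 -m inch '[{"slide":[-0.002,0,0],"yaw":0},{"slide":[-0.003,0,0],"yaw":0},{"slide":[-0.003,0,0],"yaw":0}]'; python3 -m inch '[{"slide":[-0.002,0,0],"yaw":0},{"slide":[-0.003,0,0],"yaw":0},{"slide":[-0.003,0,0],"yaw":0}]';done
```

```text
clock: 10.58
position: [0.4728, -0.2256, 0.0534]
ee_rot: [1.0, -0.007, 0.0, 0.0]
ft_force: [0.5, -0.3, -0.6]
grip_width: -0.0
grasp_force: 0.2
clock: 10.83
position: [0.4712, -0.2258, 0.0541]
ee_rot: [1.0, -0.007, 0.001, 0.0]
ft_force: [4.9, 0.2, 2.8]
grip_width: 0.002
grasp_force: 2.5
clock: 11.08
position: [0.4702, -0.226, 0.0553]
ee_rot: [1.0, -0.007, 0.004, 0.001]
ft_force: [9.8, -0.6, 5.2]
grip_width: 0.003
grasp_force: 5.1
```

Force now climbs with almost no motion, at TCP x = 0.471, so the cup is hard against the stop. Next I grip the second old cup and bring it up behind.

```bash
python3 -m inch '[{"slide":[0.015,0,0],"yaw":0},{"slide":[0.02,0,0.04],"yaw":0},{"slide":[0.04,0,0.08],"yaw":0},{"slide":[0.08,-0.004,0.1],"yaw":0},{"slide":[0.12,-0.008,0.1],"yaw":0},{"slide":[0.151,-0.008,0.1],"yaw":0},{"slide":[0.151,-0.008,0.1],"yaw":0},{"slide":[0.151,-0.008,0.1],"yaw":0}]' 0 25;  python3 -m inch '[{"slide":[0,0,-0.03],"yaw":0},{"slide":[0,0,-0.06],"yaw":0},{"slide":[0,0,-0.08],"yaw":0},{"slide":[0,0,-0.09],"yaw":0},{"slide":[0,0,-0.09],"yaw":0},{"slide":[0,0,-0.09],"yaw":0}]'; python3 -m inch '[{"slide":[0,0,0],"yaw":0},{"slide":[0,0,0],"yaw":0},{"slide":[0,0,0],"yaw":0},{"slide":[0,0,0],"yaw":0},{"slide":[0,0,0],"yaw":0},{"slide":[0,0,0],"yaw":0},{"slide":[0,0,0],"yaw":0},{"slide":[0,0,0],"yaw":0},{"slide":[0,0,0],"yaw":0},{"slide":[0,0,0],"yaw":0}]' 255 25
```

```text
clock: 11.75
position: [0.6182, -0.2327, 0.1515]
ee_rot: [1.0, -0.006, -0.001, -0.001]
ft_force: [-0.0, -0.7, -0.5]
grip_width: 1.0
grasp_force: 0.0
clock: 12.25
position: [0.6174, -0.2339, 0.0641]
ee_rot: [1.0, -0.007, -0.0, 0.0]
ft_force: [-0.0, 0.1, 0.6]
grip_width: 0.999
grasp_force: 0.0
clock: 13.08
position: [0.6187, -0.2339, 0.0653]
ee_rot: [1.0, -0.007, 0.001, 0.0]
ft_force: [-2.5, 0.7, 7.0]
grip_width: 0.632
grasp_force: 25.2
```

```bash
python3 -m inch '[{"slide":[0,0,0.006],"yaw":0},{"slide":[0,0,0.008],"yaw":0},{"slide":[-0.02,0.001,0.008],"yaw":0},{"slide":[-0.04,0.003,0.008],"yaw":0},{"slide":[-0.06,0.004,0.008],"yaw":0},{"slide":[-0.08,0.005,0.008],"yaw":0},{"slide":[-0.1,0.006,0.008],"yaw":0},{"slide":[-0.114,0.007,0.008],"yaw":0},{"slide":[-0.116,0.007,0.008],"yaw":0},{"slide":[-0.116,0.007,0.006],"yaw":0},{"slide":[-0.116,0.007,0.004],"yaw":0},{"slide":[-0.116,0.007,0.004],"yaw":0}]';  python3 -m inch '[{"slide":[-0.002,0,0],"yaw":0},{"slide":[-0.004,0,0],"yaw":0},{"slide":[-0.006,0,0],"yaw":0},{"slide":[-0.008,0,0],"yaw":0},{"slide":[-0.008,0,0],"yaw":0}]';  python3 -m inch '[{"slide":[-0.002,0,0],"yaw":0},{"slide":[-0.004,0,0],"yaw":0},{"slide":[-0.004,0,0],"yaw":0}]'; python3 -m inch '[{"slide":[-0.002,0,0],"yaw":0},{"slide":[-0.004,0,0],"yaw":0},{"slide":[-0.004,0,0],"yaw":0}]'; python3 -m inch '[{"slide":[-0.002,0,0],"yaw":0},{"slide":[-0.004,0,0],"yaw":0},{"slide":[-0.004,0,0],"yaw":0}]'
```

```text
clock: 14.08
position: [0.5027, -0.2263, 0.067]
ee_rot: [1.0, -0.007, 0.0, -0.0]
ft_force: [0.8, 0.4, -1.7]
grip_width: 0.629
grasp_force: 26.6
clock: 14.5
position: [0.4935, -0.2267, 0.0673]
ee_rot: [1.0, -0.007, -0.0, 0.0]
ft_force: [-1.4, -1.0, -1.4]
grip_width: 0.634
grasp_force: 26.6
clock: 14.75
position: [0.4895, -0.2267, 0.0673]
ee_rot: [1.0, -0.007, -0.0, 0.0]
ft_force: [0.2, -0.4, -1.1]
grip_width: 0.637
grasp_force: 26.6
clock: 15.0
position: [0.4859, -0.2267, 0.0675]
ee_rot: [1.0, -0.007, 0.0, 0.0]
ft_force: [0.7, -0.1, -1.6]
grip_width: 0.637
grasp_force: 26.7
clock: 15.25
position: [0.4845, -0.227, 0.069]
ee_rot: [1.0, -0.007, 0.003, 0.001]
ft_force: [6.9, -0.3, 2.6]
grip_width: 0.631
grasp_force: 27.0
```

Contact at 0.485, force 7 N. I lower and release, then push lightly from behind with the gripper shut to close the row.

```bash
python3 -m inch '[{"slide":[0.002,0,-0.002],"yaw":0},{"slide":[0.002,0,-0.004],"yaw":0},{"slide":[0.002,0,-0.005],"yaw":0},{"slide":[0.002,0,-0.005],"yaw":0}]'; python3 -m inch '[{"slide":[0,0,0],"yaw":0},{"slide":[0,0,0],"yaw":0},{"slide":[0,0,0],"yaw":0},{"slide":[0,0,0],"yaw":0},{"slide":[0,0,0],"yaw":0},{"slide":[0,0,0.03],"yaw":0},{"slide":[0,0,0.07],"yaw":0},{"slide":[0.04,-0.002,0.07],"yaw":0},{"slide":[0.07,-0.003,0.07],"yaw":0},{"slide":[0.07,-0.003,0.07],"yaw":0}]' 0 25;  python3 -m inch '[{"slide":[0,0,0],"yaw":0},{"slide":[0,0,0],"yaw":0},{"slide":[0,0,0],"yaw":0},{"slide":[0,0,0],"yaw":0},{"slide":[0,0,0],"yaw":0},{"slide":[0,0,-0.03],"yaw":0},{"slide":[0,0,-0.06],"yaw":0},{"slide":[0,0,-0.078],"yaw":0},{"slide":[0,0,-0.078],"yaw":0},{"slide":[-0.01,0,-0.078],"yaw":0},{"slide":[-0.02,0,-0.078],"yaw":0},{"slide":[-0.023,0,-0.078],"yaw":0},{"slide":[-0.026,0,-0.078],"yaw":0},{"slide":[-0.026,0,-0.078],"yaw":0}]' 255 25
```

```text
clock: 15.58
position: [0.4857, -0.227, 0.0651]
ee_rot: [1.0, -0.007, 0.002, 0.001]
ft_force: [-3.2, 3.0, 23.5]
grip_width: 0.632
grasp_force: 29.0
clock: 16.42
position: [0.5582, -0.2285, 0.1329]
ee_rot: [1.0, -0.006, 0.002, -0.0]
ft_force: [-0.1, 1.5, -1.2]
grip_width: 0.998
grasp_force: 0.0
clock: 17.58
position: [0.5277, -0.23, 0.0553]
ee_rot: [1.0, -0.007, 0.001, 0.0]
ft_force: [0.8, 0.1, -0.3]
grip_width: 0.0
grasp_force: 0.0
```

```bash
python3 -m inch '[{"slide":[-0.002,0,0],"yaw":0},{"slide":[-0.003,0,0],"yaw":0},{"slide":[-0.003,0,0],"yaw":0}]'; python3 -m inch '[{"slide":[-0.002,0,0],"yaw":0},{"slide":[-0.003,0,0],"yaw":0},{"slide":[-0.003,0,0],"yaw":0}]'
```

```text
clock: 17.83
position: [0.5265, -0.2296, 0.0553]
ee_rot: [1.0, -0.007, 0.002, 0.0]
ft_force: [3.4, -1.4, 0.4]
grip_width: -0.003
grasp_force: 2.4
clock: 18.08
position: [0.5258, -0.2297, 0.0565]
ee_rot: [1.0, -0.007, 0.004, 0.001]
ft_force: [11.4, -0.6, 2.7]
grip_width: 0.006
grasp_force: 5.5
```

The cup row is closed up. Next is the old bottle: I move above it and check with the wrist camera numerically.

```bash
python3 -m inch '[{"slide":[0.02,0,0],"yaw":0},{"slide":[0.03,0,0.04],"yaw":0},{"slide":[0.04,0,0.08],"yaw":0},{"slide":[0.04,0,0.12],"yaw":0},{"slide":[0.05,0.03,0.15],"yaw":0},{"slide":[0.07,0.06,0.15],"yaw":0},{"slide":[0.08,0.09,0.15],"yaw":0},{"slide":[0.09,0.12,0.15],"yaw":0},{"slide":[0.106,0.16,0.15],"yaw":0},{"slide":[0.106,0.16,0.15],"yaw":0},{"slide":[0.106,0.16,0.15],"yaw":0},{"slide":[0.106,0.16,0.15],"yaw":0}]' 0 30; python3 - <<'E'
from h import *
w=camera("wrist");t=camera("top");s=camera("scene")
p=proj(w,[.628,-.068,.116]);print(p)
q,i=blob(w,"cap",p,r=30);print(q,i,ray(w,*q,.116).round(4))
for n,z in[("c1",(.433,-.22)),("c2",(.489,-.224)),("nc",(.588,.254))]:
    p,i=blob(t,"lid",proj(t,[*z,.075]));q,j=blob(s,"lid",proj(s,[*z,.075]))
    print(n,i,j,tri(t,p,s,q).round(4),ray(t,*p,.075).round(4))
E
```

```text
clock: 19.08
position: [0.6277, -0.0696, 0.2041]
ee_rot: [1.0, -0.007, -0.0, 0.0]
ft_force: [-0.2, -0.7, 0.3]
grip_width: 1.004
grasp_force: 0.0
[257.30155968 188.57256634]
[258.24713151 196.99823477] [55, 53, 2266] [ 0.6205 -0.0687  0.116 ]
c1 [12, 18, 145] [19, 18, 260] [ 0.4335 -0.2253  0.0681] [ 0.4354 -0.226   0.075 ]
c2 [14, 15, 163] [18, 18, 244] [ 0.4835 -0.2267  0.0703] [ 0.4846 -0.2271  0.075 ]
nc [16, 17, 208] [19, 19, 360] [0.588  0.254  0.0757] [0.5882 0.254  0.075 ]
```

```bash
python3 -m inch '[{"slide":[-0.003,0.001,-0.04],"yaw":0},{"slide":[-0.003,0.001,-0.08],"yaw":0},{"slide":[-0.003,0.001,-0.11],"yaw":0},{"slide":[-0.003,0.001,-0.13],"yaw":0},{"slide":[-0.003,0.001,-0.139],"yaw":0},{"slide":[-0.003,0.001,-0.139],"yaw":0}]'; python3 -m inch '[{"slide":[0,0,0],"yaw":0},{"slide":[0,0,0],"yaw":0},{"slide":[0,0,0],"yaw":0},{"slide":[0,0,0],"yaw":0},{"slide":[0,0,0],"yaw":0},{"slide":[0,0,0],"yaw":0},{"slide":[0,0,0],"yaw":0},{"slide":[0,0,0],"yaw":0},{"slide":[0,0,0],"yaw":0},{"slide":[0,0,0],"yaw":0}]' 255 28
```

```text
clock: 19.73
position: [0.6234, -0.0696, 0.0633]
ee_rot: [1.0, -0.008, -0.002, -0.0]
ft_force: [-0.7, 0.1, 0.4]
grip_width: 0.995
grasp_force: 0.0
clock: 20.57
position: [0.6262, -0.0686, 0.0676]
ee_rot: [1.0, -0.007, 0.002, 0.0]
ft_force: [-0.8, 0.1, 5.9]
grip_width: 0.59
grasp_force: 28.4
```

```bash
python3 -m inch '[{"slide":[0,0,0.004],"yaw":0},{"slide":[0,0,0.008],"yaw":0},{"slide":[-0.02,0,0.008],"yaw":0},{"slide":[-0.04,-0.001,0.008],"yaw":0},{"slide":[-0.06,-0.001,0.008],"yaw":0},{"slide":[-0.08,-0.002,0.008],"yaw":0},{"slide":[-0.1,-0.002,0.008],"yaw":0},{"slide":[-0.12,-0.003,0.008],"yaw":0},{"slide":[-0.14,-0.003,0.008],"yaw":0},{"slide":[-0.155,-0.004,0.008],"yaw":0},{"slide":[-0.164,-0.004,0.008],"yaw":0},{"slide":[-0.166,-0.004,0.008],"yaw":0},{"slide":[-0.166,-0.004,0.006],"yaw":0},{"slide":[-0.166,-0.004,0.004],"yaw":0},{"slide":[-0.166,-0.004,0.004],"yaw":0}]';  python3 -m inch '[{"slide":[-0.002,0,0],"yaw":0},{"slide":[-0.004,0,0],"yaw":0},{"slide":[-0.006,0,0],"yaw":0},{"slide":[-0.008,0,0],"yaw":0},{"slide":[-0.008,0,0],"yaw":0}]';  python3 -m inch '[{"slide":[-0.002,0,0],"yaw":0},{"slide":[-0.004,0,0],"yaw":0},{"slide":[-0.004,0,0],"yaw":0}]'; python3 -m inch '[{"slide":[-0.002,0,0],"yaw":0},{"slide":[-0.004,0,0],"yaw":0},{"slide":[-0.004,0,0],"yaw":0}]'
```

```text
clock: 21.82
position: [0.4595, -0.0724, 0.069]
ee_rot: [1.0, -0.007, 0.0, -0.0]
ft_force: [0.7, 0.2, -2.1]
grip_width: 0.59
grasp_force: 29.4
clock: 22.23
position: [0.4505, -0.0726, 0.0693]
ee_rot: [1.0, -0.007, -0.0, 0.0]
ft_force: [-0.0, -0.1, -1.8]
grip_width: 0.589
grasp_force: 29.4
clock: 22.48
position: [0.4465, -0.0726, 0.0693]
ee_rot: [1.0, -0.007, -0.0, 0.0]
ft_force: [0.0, 0.7, -1.3]
grip_width: 0.59
grasp_force: 29.4
clock: 22.73
position: [0.4425, -0.0726, 0.0693]
ee_rot: [1.0, -0.007, -0.0, 0.0]
ft_force: [0.2, -0.5, -1.7]
grip_width: 0.588
grasp_force: 29.4
```

```bash
python3 -m inch '[{"slide":[-0.001,0,-0.001],"yaw":0},{"slide":[-0.002,0,-0.002],"yaw":0},{"slide":[-0.003,0,-0.003],"yaw":0},{"slide":[-0.003,0,-0.003],"yaw":0}]';  python3 -m inch '[{"slide":[-0.001,0,0],"yaw":0},{"slide":[-0.003,0,0],"yaw":0},{"slide":[-0.003,0,0],"yaw":0}]'; python3 -m inch '[{"slide":[-0.001,0,0],"yaw":0},{"slide":[-0.003,0,0],"yaw":0},{"slide":[-0.003,0,0],"yaw":0}]'
```

```text
clock: 23.07
position: [0.4412, -0.0725, 0.0674]
ee_rot: [1.0, -0.007, 0.001, 0.0]
ft_force: [-0.5, 0.9, 8.2]
grip_width: 0.587
grasp_force: 30.3
clock: 23.32
position: [0.4393, -0.0726, 0.0679]
ee_rot: [1.0, -0.007, 0.003, 0.0]
ft_force: [4.1, 0.3, 4.2]
grip_width: 0.59
grasp_force: 30.0
clock: 23.57
position: [0.4375, -0.0726, 0.0685]
ee_rot: [1.0, -0.007, 0.004, 0.0]
ft_force: [7.0, 0.3, 6.7]
grip_width: 0.589
grasp_force: 30.2
```

```bash
python3 -m inch '[{"slide":[0.003,0,0],"yaw":0},{"slide":[0.003,0,0],"yaw":0},{"slide":[0.003,0,0],"yaw":0},{"slide":[0.003,0,0],"yaw":0},{"slide":[0.003,0,0],"yaw":0},{"slide":[0.003,0,0.03],"yaw":0},{"slide":[0.003,0,0.07],"yaw":0},{"slide":[0.003,0,0.1],"yaw":0},{"slide":[0.04,0,0.1],"yaw":0},{"slide":[0.08,0,0.1],"yaw":0},{"slide":[0.08,0,0.1],"yaw":0}]' 0 25;  python3 -m inch '[{"slide":[0,0.002,0],"yaw":0},{"slide":[0,0.002,0],"yaw":0},{"slide":[0,0.002,0],"yaw":0},{"slide":[0,0.002,0],"yaw":0},{"slide":[0,0.002,0],"yaw":0},{"slide":[0,0.002,-0.03],"yaw":0},{"slide":[0,0.002,-0.06],"yaw":0},{"slide":[0,0.002,-0.09],"yaw":0},{"slide":[0,0.002,-0.115],"yaw":0},{"slide":[0,0.002,-0.115],"yaw":0},{"slide":[-0.01,0,-0.115],"yaw":0},{"slide":[-0.02,0,-0.115],"yaw":0},{"slide":[-0.026,0,-0.115],"yaw":0},{"slide":[-0.026,0,-0.115],"yaw":0}]' 255 25; python3 -m inch '[{"slide":[-0.002,0,0],"yaw":0},{"slide":[-0.004,0,0],"yaw":0},{"slide":[-0.004,0,0],"yaw":0}]'; python3 -m inch '[{"slide":[-0.002,0,0],"yaw":0},{"slide":[-0.004,0,0],"yaw":0},{"slide":[-0.004,0,0],"yaw":0}]'
```

```text
clock: 24.48
position: [0.5184, -0.0724, 0.1653]
ee_rot: [1.0, -0.007, 0.001, -0.001]
ft_force: [-2.0, -0.2, -1.0]
grip_width: 0.999
grasp_force: 0.0
clock: 25.65
position: [0.4872, -0.0731, 0.0529]
ee_rot: [1.0, -0.007, 0.001, 0.001]
ft_force: [0.8, 0.1, -0.5]
grip_width: -0.002
grasp_force: 0.0
clock: 25.9
position: [0.4839, -0.0727, 0.0518]
ee_rot: [1.0, -0.007, 0.0, 0.0]
ft_force: [0.4, 0.2, -0.3]
grip_width: -0.001
grasp_force: 0.0
clock: 26.15
position: [0.4816, -0.0725, 0.0523]
ee_rot: [1.0, -0.007, 0.002, 0.0]
ft_force: [5.9, -0.1, 2.5]
grip_width: -0.002
grasp_force: 2.6
```

The bottle is at the stop, as predicted (0.482). I move over the first new bottle and re-measure everything.

```bash
python3 -m inch '[{"slide":[0.02,0,0],"yaw":0},{"slide":[0.03,0,0.04],"yaw":0},{"slide":[0.04,0,0.08],"yaw":0},{"slide":[0.04,0.01,0.12],"yaw":0},{"slide":[0.05,0.04,0.15],"yaw":0},{"slide":[0.06,0.08,0.15],"yaw":0},{"slide":[0.07,0.12,0.15],"yaw":0},{"slide":[0.08,0.16,0.15],"yaw":0},{"slide":[0.09,0.19,0.15],"yaw":0},{"slide":[0.098,0.215,0.15],"yaw":0},{"slide":[0.098,0.215,0.15],"yaw":0},{"slide":[0.098,0.215,0.15],"yaw":0}]' 0 28; cat > ms.py <<'E'
from h import *
w=camera("wrist");t=camera("top");s=camera("scene");print(get_obs()["clock"])
for n,k,z in[("c1","lid",(.433,-.222)),("c2","lid",(.487,-.226)),("nc","lid",(.588,.254)),("ob","cap",(.444,-.072)),("nb1","cap",(.577,.143)),("nb2","cap",(.4825,.2645))]:
    h={"lid":.075,"cap":.107}[k]
    p,i=blob(t,k,proj(t,[*z,h]));q,j=blob(s,k,proj(s,[*z,h]))
    print(n,i,j,tri(t,p,s,q).round(4),ray(t,*p,h).round(4))
E
python3 ms.py; python3 look.py w5 .577,.143,.109 .588,.254,.075
```

```text
clock: 27.15
position: [0.5774, 0.1443, 0.2007]
ee_rot: [1.0, -0.005, -0.001, -0.0]
ft_force: [0.2, -1.0, 0.9]
grip_width: 1.0
grasp_force: 0.0
27.3
c1 [16, 18, 193] [16, 18, 214] [ 0.4357 -0.2228  0.0694] [ 0.4335 -0.2202  0.075 ]
c2 [15, 16, 178] [18, 19, 255] [ 0.4838 -0.2255  0.0727] [ 0.4838 -0.2252  0.075 ]
nc [10, 15, 99] [19, 19, 360] [0.5865 0.2599 0.0835] [0.5828 0.2657 0.075 ]
ob [9, 9, 57] [3, 19, 44] [ 0.4532 -0.0806  0.1038] [ 0.443  -0.0719  0.107 ]
nb1 [19, 19, 349] [12, 9, 80] [0.5764 0.1437 0.1067] [0.5753 0.1447 0.107 ]
nb2 [8, 9, 60] [10, 10, 82] [0.4827 0.2648 0.1091] [0.4825 0.2654 0.107 ]
27.35 [0.5779 0.1408 0.2012]
.577,.143,.109 [257. 188.]
.588,.254,.075 [139. 168.]
```

View pics/w5.png

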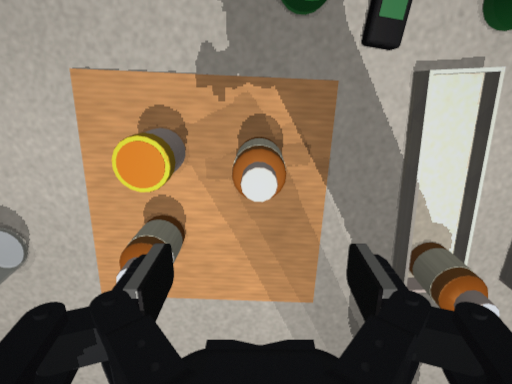

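The cap is at (260,183), within 3 mm of prediction, and the old bottle stands at the front (460,280). I grasp the new bottle.

```bash
python3 -m inch '[{"slide":[0,0,-0.04],"yaw":0},{"slide":[0,0,-0.08],"yaw":0},{"slide":[0,0,-0.11],"yaw":0},{"slide":[0,0,-0.13],"yaw":0},{"slide":[0,0,-0.142],"yaw":0},{"slide":[0,0,-0.142],"yaw":0}]'; python3 -m inch '[{"slide":[0,0,0],"yaw":0},{"slide":[0,0,0],"yaw":0},{"slide":[0,0,0],"yaw":0},{"slide":[0,0,0],"yaw":0},{"slide":[0,0,0],"yaw":0},{"slide":[0,0,0],"yaw":0},{"slide":[0,0,0],"yaw":0},{"slide":[0,0,0],"yaw":0},{"slide":[0,0,0],"yaw":0},{"slide":[0,0,0],"yaw":0}]' 255 28; python3 -m inch '[{"slide":[0,0,0.01],"yaw":0},{"slide":[0,0,0.03],"yaw":0},{"slide":[0,0,0.05],"yaw":0},{"slide":[0,0,0.07],"yaw":0},{"slide":[-0.01,-0.02,0.08],"yaw":0},{"slide":[-0.02,-0.05,0.08],"yaw":0},{"slide":[-0.03,-0.08,0.08],"yaw":0},{"slide":[-0.04,-0.11,0.08],"yaw":0},{"slide":[-0.05,-0.14,0.08],"yaw":0},{"slide":[-0.06,-0.17,0.08],"yaw":0},{"slide":[-0.065,-0.19,0.08],"yaw":0},{"slide":[-0.065,-0.205,0.08],"yaw":0},{"slide":[-0.065,-0.212,0.08],"yaw":0},{"slide":[-0.065,-0.212,0.08],"yaw":0},{"slide":[-0.065,-0.212,0.06],"yaw":0},{"slide":[-0.065,-0.212,0.04],"yaw":0},{"slide":[-0.065,-0.212,0.025],"yaw":0},{"slide":[-0.065,-0.212,0.015],"yaw":0},{"slide":[-0.065,-0.212,0.012],"yaw":0},{"slide":[-0.065,-0.212,0.012],"yaw":0}]'
```

```text
clock: 27.85
position: [0.5765, 0.1409, 0.057]
ee_rot: [1.0, -0.008, -0.002, 0.001]
ft_force: [-0.4, -0.7, -1.2]
grip_width: 0.994
grasp_force: 0.0
clock: 28.68
position: [0.5792, 0.1426, 0.0615]
ee_rot: [1.0, -0.007, 0.002, -0.0]
ft_force: [-1.0, -1.0, 5.8]
grip_width: 0.591
grasp_force: 28.3
clock: 30.35
position: [0.5128, -0.0686, 0.0711]
ee_rot: [1.0, -0.007, -0.0, -0.0]
ft_force: [0.1, 0.7, -1.2]
grip_width: 0.584
grasp_force: 29.6
```

```bash
python3 -m inch '[{"slide":[-0.003,-0.001,-0.001],"yaw":0},{"slide":[-0.006,-0.001,-0.003],"yaw":0},{"slide":[-0.009,-0.002,-0.004],"yaw":0},{"slide":[-0.012,-0.002,-0.004],"yaw":0},{"slide":[-0.012,-0.002,-0.004],"yaw":0}]'; python3 -m inch '[{"slide":[-0.002,0,0],"yaw":0},{"slide":[-0.004,0,0],"yaw":0},{"slide":[-0.004,0,0],"yaw":0}]'; python3 -m inch '[{"slide":[-0.002,0,0],"yaw":0},{"slide":[-0.004,0,0],"yaw":0},{"slide":[-0.004,0,0],"yaw":0}]'
```

```text
clock: 30.77
position: [0.5025, -0.0711, 0.0692]
ee_rot: [1.0, -0.007, 0.002, -0.0]
ft_force: [2.1, 2.0, 4.7]
grip_width: 0.589
grasp_force: 30.2
clock: 31.02
position: [0.4996, -0.0711, 0.0699]
ee_rot: [1.0, -0.007, 0.003, 0.0]
ft_force: [4.6, 2.6, 8.3]
grip_width: 0.59
grasp_force: 30.6
clock: 31.27
position: [0.496, -0.0712, 0.0702]
ee_rot: [1.0, -0.007, 0.004, 0.0]
ft_force: [5.0, 2.7, 9.6]
grip_width: 0.587
grasp_force: 31.6
```

```bash
python3 -m inch '[{"slide":[0.002,0,0],"yaw":0},{"slide":[0.002,0,0],"yaw":0},{"slide":[0.002,0,0],"yaw":0},{"slide":[0.002,0,0],"yaw":0},{"slide":[0.002,0,0],"yaw":0},{"slide":[0.002,0,0.03],"yaw":0},{"slide":[0.002,0,0.07],"yaw":0},{"slide":[0.002,0,0.11],"yaw":0},{"slide":[0,0.04,0.11],"yaw":0},{"slide":[-0.002,0.08,0.11],"yaw":0},{"slide":[-0.003,0.12,0.11],"yaw":0},{"slide":[-0.004,0.16,0.11],"yaw":0},{"slide":[-0.005,0.2,0.11],"yaw":0},{"slide":[-0.006,0.24,0.11],"yaw":0},{"slide":[-0.007,0.28,0.11],"yaw":0},{"slide":[-0.008,0.31,0.11],"yaw":0},{"slide":[-0.009,0.336,0.11],"yaw":0},{"slide":[-0.009,0.336,0.11],"yaw":0},{"slide":[-0.009,0.336,0.11],"yaw":0},{"slide":[-0.009,0.336,0.11],"yaw":0}]' 0 28; python3 - <<'E'
from h import *
w=camera("wrist");t=camera("top");s=camera("scene")
h=.109;z=(.4825,.2645)
p,i=blob(w,"cap",proj(w,[*z,h]),r=35);print(i,proj(w,[*z,h]),p,ray(w,*p,h))
for n,k,z in[("nc","lid",(.588,.254)),("ob","cap",(.444,-.072)),("nb1","cap",(.496,-.07))]:
    h={"lid":.075,"cap":.116}[k]
    p,i=blob(t,k,proj(t,[*z,h]));q,j=blob(s,k,proj(s,[*z,h]))
    print(n,i,j,tri(t,p,s,q).round(4),ray(t,*p,h).round(4))
E
```

```text
clock: 32.93
position: [0.4839, 0.2636, 0.177]
ee_rot: [1.0, -0.007, -0.0, 0.0]
ft_force: [-0.4, -0.1, 0.2]
grip_width: 1.0
grasp_force: 0.0
[39, 36, 1096] [258.11195149 198.85607514] [260.56569343 194.56478102] [0.4859765  0.26256031 0.109     ]
nc [17, 16, 203] [19, 19, 358] [0.588  0.2544 0.0761] [0.5879 0.2547 0.075 ]
ob [9, 9, 62] [10, 8, 59] [ 0.4429 -0.0705  0.1139] [ 0.4429 -0.0705  0.116 ]
nb1 [9, 8, 58] [9, 8, 60] [ 0.4966 -0.0711  0.1139] [ 0.4962 -0.0708  0.116 ]
```

Both bottles sit at 0.443 and 0.496, closed up to 1 mm. I take the second new bottle.

```bash
python3 -m inch '[{"slide":[0.001,0,-0.04],"yaw":0},{"slide":[0.001,0,-0.08],"yaw":0},{"slide":[0.001,0,-0.105],"yaw":0},{"slide":[0.001,0,-0.118],"yaw":0},{"slide":[0.001,0,-0.118],"yaw":0},{"slide":[0.001,0,-0.118],"yaw":0}]'; python3 -m inch '[{"slide":[0,0,0],"yaw":0},{"slide":[0,0,0],"yaw":0},{"slide":[0,0,0],"yaw":0},{"slide":[0,0,0],"yaw":0},{"slide":[0,0,0],"yaw":0},{"slide":[0,0,0],"yaw":0},{"slide":[0,0,0],"yaw":0},{"slide":[0,0,0],"yaw":0},{"slide":[0,0,0],"yaw":0},{"slide":[0,0,0],"yaw":0}]' 255 28; python3 -m inch '[{"slide":[0,0,0.01],"yaw":0},{"slide":[0,0,0.03],"yaw":0},{"slide":[0,0,0.06],"yaw":0},{"slide":[0,-0.01,0.09],"yaw":0},{"slide":[0.01,-0.04,0.1],"yaw":0},{"slide":[0.02,-0.07,0.1],"yaw":0},{"slide":[0.03,-0.1,0.1],"yaw":0},{"slide":[0.04,-0.13,0.1],"yaw":0},{"slide":[0.05,-0.16,0.1],"yaw":0},{"slide":[0.06,-0.19,0.1],"yaw":0},{"slide":[0.07,-0.22,0.1],"yaw":0},{"slide":[0.078,-0.25,0.1],"yaw":0},{"slide":[0.078,-0.28,0.1],"yaw":0},{"slide":[0.078,-0.305,0.1],"yaw":0},{"slide":[0.078,-0.322,0.1],"yaw":0},{"slide":[0.078,-0.332,0.1],"yaw":0},{"slide":[0.078,-0.332,0.1],"yaw":0},{"slide":[0.078,-0.332,0.1],"yaw":0}]'; python3 -m inch '[{"slide":[0,0,-0.03],"yaw":0},{"slide":[0,0,-0.055],"yaw":0},{"slide":[0,0,-0.075],"yaw":0},{"slide":[0,0,-0.085],"yaw":0},{"slide":[0,0,-0.089],"yaw":0},{"slide":[0,0,-0.089],"yaw":0}]'
```

```text
clock: 33.58
position: [0.4853, 0.2643, 0.0601]
ee_rot: [1.0, -0.007, 0.0, -0.0]
ft_force: [-0.2, 0.2, 0.4]
grip_width: 1.001
grasp_force: 0.0
clock: 34.42
position: [0.4861, 0.2647, 0.0611]
ee_rot: [1.0, -0.007, 0.001, -0.0]
ft_force: [0.4, -0.9, 7.5]
grip_width: 0.589
grasp_force: 27.9
clock: 35.92
position: [0.5629, -0.0667, 0.1598]
ee_rot: [1.0, -0.007, 0.0, -0.0]
ft_force: [-1.1, 1.2, -1.8]
grip_width: 0.586
grasp_force: 29.7
clock: 36.42
position: [0.5628, -0.0663, 0.0702]
ee_rot: [1.0, -0.006, -0.0, -0.0]
ft_force: [0.4, 0.3, -2.0]
grip_width: 0.585
grasp_force: 29.7
```

```bash
python3 -m inch '[{"slide":[-0.003,-0.001,-0.001],"yaw":0},{"slide":[-0.006,-0.001,-0.002],"yaw":0},{"slide":[-0.009,-0.002,-0.003],"yaw":0},{"slide":[-0.01,-0.002,-0.003],"yaw":0},{"slide":[-0.01,-0.002,-0.003],"yaw":0}]'; python3 -m inch '[{"slide":[-0.002,0,0],"yaw":0},{"slide":[-0.004,0,0],"yaw":0},{"slide":[-0.004,0,0],"yaw":0}]'; python3 -m inch '[{"slide":[-0.002,0,0],"yaw":0},{"slide":[-0.004,0,0],"yaw":0},{"slide":[-0.004,0,0],"yaw":0}]'
```

```text
clock: 36.83
position: [0.5533, -0.0696, 0.0683]
ee_rot: [1.0, -0.007, 0.001, 0.0]
ft_force: [1.0, 1.0, 2.0]
grip_width: 0.589
grasp_force: 30.0
clock: 37.08
position: [0.5505, -0.0696, 0.0689]
ee_rot: [1.0, -0.007, 0.002, 0.0]
ft_force: [4.2, 0.7, 5.7]
grip_width: 0.592
grasp_force: 30.3
clock: 37.33
position: [0.5481, -0.0696, 0.0693]
ee_rot: [1.0, -0.007, 0.004, 0.0]
ft_force: [11.1, 0.1, -0.2]
grip_width: 0.587
grasp_force: 29.9
```

```bash
python3 -m inch '[{"slide":[0.002,0,-0.001],"yaw":0},{"slide":[0.003,0,-0.002],"yaw":0},{"slide":[0.003,0,-0.002],"yaw":0}]'; python3 -m inch '[{"slide":[0,0,0],"yaw":0},{"slide":[0,0,0],"yaw":0},{"slide":[0,0,0],"yaw":0},{"slide":[0,0,0],"yaw":0},{"slide":[0,0,0],"yaw":0},{"slide":[0,0,0.03],"yaw":0},{"slide":[0,0,0.07],"yaw":0},{"slide":[0,0,0.1],"yaw":0},{"slide":[0.04,0,0.1],"yaw":0},{"slide":[0.075,0,0.1],"yaw":0},{"slide":[0.075,0,0.1],"yaw":0}]' 0 25;  python3 -m inch '[{"slide":[0,0.002,0],"yaw":0},{"slide":[0,0.002,0],"yaw":0},{"slide":[0,0.002,0],"yaw":0},{"slide":[0,0.002,0],"yaw":0},{"slide":[0,0.002,0],"yaw":0},{"slide":[0,0.002,-0.03],"yaw":0},{"slide":[0,0.002,-0.06],"yaw":0},{"slide":[0,0.002,-0.09],"yaw":0},{"slide":[0,0.002,-0.113],"yaw":0},{"slide":[0,0.002,-0.113],"yaw":0},{"slide":[-0.01,0,-0.113],"yaw":0},{"slide":[-0.02,0,-0.113],"yaw":0},{"slide":[-0.03,0,-0.113],"yaw":0},{"slide":[-0.032,0,-0.113],"yaw":0},{"slide":[-0.032,0,-0.113],"yaw":0}]' 255 25; python3 -m inch '[{"slide":[-0.002,0,0],"yaw":0},{"slide":[-0.004,0,0],"yaw":0},{"slide":[-0.004,0,0],"yaw":0}]'; python3 -m inch '[{"slide":[-0.002,0,0],"yaw":0},{"slide":[-0.004,0,0],"yaw":0},{"slide":[-0.004,0,0],"yaw":0}]'
```

```text
clock: 37.58
position: [0.5505, -0.07, 0.068]
ee_rot: [1.0, -0.007, 0.003, 0.001]
ft_force: [0.4, -0.3, 16.4]
grip_width: 0.585
grasp_force: 31.3
clock: 38.5
position: [0.6267, -0.0696, 0.1643]
ee_rot: [1.0, -0.007, 0.001, -0.001]
ft_force: [-1.2, -0.1, -0.9]
grip_width: 1.002
grasp_force: 0.0
clock: 39.75
position: [0.5912, -0.0699, 0.054]
ee_rot: [1.0, -0.007, 0.001, 0.0]
ft_force: [1.0, 0.2, 0.9]
grip_width: 0.003
grasp_force: 0.0
clock: 40.0
position: [0.587, -0.0696, 0.0526]
ee_rot: [1.0, -0.007, 0.0, 0.0]
ft_force: [0.1, 0.3, 0.3]
grip_width: 0.002
grasp_force: 0.0
clock: 40.25
position: [0.5859, -0.0694, 0.0538]
ee_rot: [1.0, -0.007, 0.003, -0.0]
ft_force: [9.5, 0.2, 0.3]
grip_width: 0.005
grasp_force: 5.0
```

The bottles are closed up. Now the new cup: I move over it and re-measure.

```bash
python3 -m inch '[{"slide":[0.015,0,0],"yaw":0},{"slide":[0.015,0,0.04],"yaw":0},{"slide":[0.015,0,0.08],"yaw":0},{"slide":[0.015,0,0.12],"yaw":0},{"slide":[0.01,0.04,0.12],"yaw":0},{"slide":[0.006,0.08,0.12],"yaw":0},{"slide":[0.006,0.12,0.12],"yaw":0},{"slide":[0.006,0.16,0.12],"yaw":0},{"slide":[0.006,0.2,0.12],"yaw":0},{"slide":[0.006,0.24,0.12],"yaw":0},{"slide":[0.006,0.28,0.12],"yaw":0},{"slide":[0.006,0.31,0.12],"yaw":0},{"slide":[0.006,0.323,0.12],"yaw":0},{"slide":[0.006,0.323,0.12],"yaw":0},{"slide":[0.006,0.323,0.12],"yaw":0}]' 0 25; python3 - <<'E'
from h import *
w=camera("wrist");t=camera("top");s=camera("scene")
h=.075;z=(.588,.254)
p,i=blob(w,"lid",proj(w,[*z,h]),r=50);print(i,proj(w,[*z,h]),p,ray(w,*p,h))
for n,k,z in[("nc","lid",(.588,.254)),("ob","cap",(.444,-.072)),("nb1","cap",(.496,-.07)),("nb2","cap",(.547,-.069)),("c1","lid",(.433,-.222)),("c2","lid",(.487,-.226))]:
    h={"lid":.075,"cap":.116}[k]
    p,i=blob(t,k,proj(t,[*z,h]));q,j=blob(s,k,proj(s,[*z,h]))
    print(n,i,j,tri(t,p,s,q).round(4),ray(t,*p,h).round(4))
E
```

```text
clock: 41.5
position: [0.5888, 0.2534, 0.172]
ee_rot: [1.0, -0.007, -0.0, 0.0]
ft_force: [0.5, -0.9, -1.2]
grip_width: 0.998
grasp_force: 0.0
[65, 65, 3300] [258.55318326 186.43888035] [260.22090909 180.21272727] [0.59357731 0.25249085 0.075     ]
nc [19, 19, 361] [19, 19, 358] [0.5884 0.2544 0.0771] [0.5887 0.2547 0.075 ]
ob [9, 9, 59] [19, 19, 247] [ 0.4433 -0.07    0.1295] [ 0.4423 -0.0696  0.116 ]
nb1 [9, 8, 56] [10, 8, 56] [ 0.4953 -0.0711  0.1143] [ 0.495  -0.0708  0.116 ]
nb2 [8, 9, 58] [10, 8, 61] [ 0.547  -0.0718  0.1136] [ 0.5467 -0.0716  0.116 ]
c1 [15, 18, 192] [19, 18, 259] [ 0.4337 -0.2209  0.0717] [ 0.4335 -0.2203  0.075 ]
c2 [15, 16, 178] [18, 19, 257] [ 0.4839 -0.2256  0.0728] [ 0.4838 -0.2252  0.075 ]
```

The file is tidy: bottles at 0.443, 0.495 and 0.547, cups in place, new cup unmoved. I grasp and carry it high, over the bottle caps.

```bash
python3 -m inch '[{"slide":[0.001,0,-0.04],"yaw":0},{"slide":[0.001,0,-0.08],"yaw":0},{"slide":[0.001,0,-0.105],"yaw":0},{"slide":[0.001,0,-0.116],"yaw":0},{"slide":[0.001,0,-0.116],"yaw":0},{"slide":[0.001,0,-0.116],"yaw":0}]'; python3 -m inch '[{"slide":[0,0,0],"yaw":0},{"slide":[0,0,0],"yaw":0},{"slide":[0,0,0],"yaw":0},{"slide":[0,0,0],"yaw":0},{"slide":[0,0,0],"yaw":0},{"slide":[0,0,0],"yaw":0},{"slide":[0,0,0],"yaw":0},{"slide":[0,0,0],"yaw":0},{"slide":[0,0,0],"yaw":0},{"slide":[0,0,0],"yaw":0}]' 255 25; python3 -m inch '[{"slide":[0,0,0.01],"yaw":0},{"slide":[0,0,0.03],"yaw":0},{"slide":[0,0,0.06],"yaw":0},{"slide":[0,0,0.09],"yaw":0},{"slide":[0,0,0.12],"yaw":0},{"slide":[0,-0.02,0.15],"yaw":0},{"slide":[0,-0.05,0.15],"yaw":0},{"slide":[0,-0.08,0.15],"yaw":0},{"slide":[-0.005,-0.12,0.15],"yaw":0},{"slide":[-0.01,-0.16,0.15],"yaw":0},{"slide":[-0.015,-0.2,0.15],"yaw":0},{"slide":[-0.015,-0.24,0.15],"yaw":0},{"slide":[-0.015,-0.28,0.15],"yaw":0},{"slide":[-0.015,-0.32,0.15],"yaw":0},{"slide":[-0.02,-0.36,0.15],"yaw":0},{"slide":[-0.025,-0.4,0.15],"yaw":0},{"slide":[-0.031,-0.43,0.15],"yaw":0},{"slide":[-0.031,-0.46,0.15],"yaw":0},{"slide":[-0.031,-0.475,0.15],"yaw":0},{"slide":[-0.031,-0.482,0.15],"yaw":0}]'
```

```text
clock: 42.15
position: [0.5906, 0.2529, 0.0574]
ee_rot: [1.0, -0.008, 0.0, -0.0]
ft_force: [-0.7, -0.8, 1.1]
grip_width: 0.999
grasp_force: 0.0
clock: 42.98
position: [0.5911, 0.2538, 0.0586]
ee_rot: [1.0, -0.007, 0.002, -0.0]
ft_force: [-1.0, -1.3, 7.4]
grip_width: 0.634
grasp_force: 25.0
clock: 44.65
position: [0.5584, -0.2313, 0.2069]
ee_rot: [1.0, -0.009, 0.0, 0.0]
ft_force: [-0.9, 0.4, -0.5]
grip_width: 0.634
grasp_force: 26.8
```

```bash
python3 -m inch '[{"slide":[0,0,0],"yaw":0},{"slide":[0,0,-0.03],"yaw":0},{"slide":[0,0,-0.06],"yaw":0},{"slide":[0,0,-0.09],"yaw":0},{"slide":[0,0,-0.115],"yaw":0},{"slide":[0,0,-0.13],"yaw":0},{"slide":[0,0,-0.138],"yaw":0},{"slide":[0,0,-0.138],"yaw":0}]'; python3 -m inch '[{"slide":[-0.003,0,-0.001],"yaw":0},{"slide":[-0.006,0,-0.002],"yaw":0},{"slide":[-0.009,0,-0.003],"yaw":0},{"slide":[-0.01,0,-0.003],"yaw":0},{"slide":[-0.01,0,-0.003],"yaw":0}]'; python3 -m inch '[{"slide":[-0.002,0,0],"yaw":0},{"slide":[-0.004,0,0],"yaw":0},{"slide":[-0.004,0,0],"yaw":0}]'; python3 -m inch '[{"slide":[-0.001,0,0],"yaw":0},{"slide":[-0.003,0,0],"yaw":0},{"slide":[-0.003,0,0],"yaw":0}]'
```

```text
clock: 45.32
position: [0.5588, -0.2262, 0.0673]
ee_rot: [1.0, -0.006, -0.001, -0.001]
ft_force: [-0.2, -0.7, -0.9]
grip_width: 0.635
grasp_force: 26.8
clock: 45.73
position: [0.5487, -0.2289, 0.066]
ee_rot: [1.0, -0.007, 0.0, 0.0]
ft_force: [0.0, -0.5, -1.2]
grip_width: 0.634
grasp_force: 26.8
clock: 45.98
position: [0.5453, -0.2287, 0.066]
ee_rot: [1.0, -0.007, 0.001, 0.0]
ft_force: [1.4, 0.7, 1.7]
grip_width: 0.63
grasp_force: 27.1
clock: 46.23
position: [0.543, -0.2287, 0.0661]
ee_rot: [1.0, -0.007, 0.001, 0.0]
ft_force: [6.7, -0.1, -0.1]
grip_width: 0.636
grasp_force: 26.9
```

Contact is at 0.543, as predicted. I lower, release and push gently from behind.

```bash
python3 -m inch '[{"slide":[0.002,0,-0.001],"yaw":0},{"slide":[0.002,0,-0.002],"yaw":0},{"slide":[0.002,0,-0.002],"yaw":0}]'; python3 -m inch '[{"slide":[0,0,0],"yaw":0},{"slide":[0,0,0],"yaw":0},{"slide":[0,0,0],"yaw":0},{"slide":[0,0,0],"yaw":0},{"slide":[0,0,0],"yaw":0},{"slide":[0,0,0.03],"yaw":0},{"slide":[0,0,0.07],"yaw":0},{"slide":[0.04,-0.002,0.08],"yaw":0},{"slide":[0.075,-0.003,0.08],"yaw":0},{"slide":[0.075,-0.003,0.08],"yaw":0}]' 0 25;  python3 -m inch '[{"slide":[0,0,0],"yaw":0},{"slide":[0,0,0],"yaw":0},{"slide":[0,0,0],"yaw":0},{"slide":[0,0,0],"yaw":0},{"slide":[0,0,0],"yaw":0},{"slide":[0,0,-0.03],"yaw":0},{"slide":[0,0,-0.06],"yaw":0},{"slide":[0,0,-0.088],"yaw":0},{"slide":[0,0,-0.088],"yaw":0},{"slide":[-0.01,0,-0.088],"yaw":0},{"slide":[-0.02,0,-0.088],"yaw":0},{"slide":[-0.026,0,-0.088],"yaw":0},{"slide":[-0.03,0,-0.088],"yaw":0},{"slide":[-0.03,0,-0.088],"yaw":0}]' 255 25; python3 -m inch '[{"slide":[-0.002,0,0],"yaw":0},{"slide":[-0.003,0,0],"yaw":0},{"slide":[-0.003,0,0],"yaw":0}]'; python3 -m inch '[{"slide":[-0.002,0,0],"yaw":0},{"slide":[-0.003,0,0],"yaw":0},{"slide":[-0.003,0,0],"yaw":0}]'
```

```text
clock: 46.48
position: [0.5443, -0.229, 0.0656]
ee_rot: [1.0, -0.007, 0.0, 0.001]
ft_force: [-6.5, 1.9, 22.4]
grip_width: 0.631
grasp_force: 29.1
clock: 47.32
position: [0.6234, -0.2303, 0.1432]
ee_rot: [1.0, -0.006, 0.001, -0.001]
ft_force: [0.4, 0.4, -1.6]
grip_width: 0.999
grasp_force: 0.0
clock: 48.48
position: [0.5886, -0.2322, 0.0566]
ee_rot: [1.0, -0.007, 0.0, 0.0]
ft_force: [0.6, 0.4, 0.4]
grip_width: 0.003
grasp_force: 0.0
clock: 48.73
position: [0.586, -0.2316, 0.0555]
ee_rot: [1.0, -0.007, 0.0, 0.0]
ft_force: [-1.0, 0.7, -0.4]
grip_width: 0.002
grasp_force: 0.0
clock: 48.98
position: [0.5831, -0.2315, 0.0555]
ee_rot: [1.0, -0.007, 0.0, 0.0]
ft_force: [1.5, 0.2, -0.9]
grip_width: -0.002
grasp_force: 0.6
```

```bash
python3 -m inch '[{"slide":[-0.002,0,0],"yaw":0},{"slide":[-0.003,0,0],"yaw":0},{"slide":[-0.003,0,0],"yaw":0}]'; python3 -m inch '[{"slide":[0.02,0,0],"yaw":0},{"slide":[0.03,0,0.03],"yaw":0},{"slide":[0.03,0,0.07],"yaw":0},{"slide":[0.03,0,0.11],"yaw":0},{"slide":[0.03,-0.02,0.15],"yaw":0},{"slide":[0,-0.06,0.16],"yaw":0},{"slide":[-0.04,-0.1,0.16],"yaw":0},{"slide":[-0.08,-0.14,0.16],"yaw":0},{"slide":[-0.12,-0.18,0.16],"yaw":0},{"slide":[-0.16,-0.2,0.16],"yaw":0},{"slide":[-0.19,-0.22,0.16],"yaw":0},{"slide":[-0.22,-0.24,0.16],"yaw":0},{"slide":[-0.22,-0.25,0.16],"yaw":0},{"slide":[-0.22,-0.25,0.16],"yaw":0},{"slide":[-0.22,-0.25,0.16],"yaw":0},{"slide":[-0.22,-0.25,0.16],"yaw":0}]' 0; python3 - <<'E'
from h import *
t=camera("top");s=camera("scene")
z=lambda f,a:cv2.resize(f,None,fx=a,fy=a,interpolation=cv2.INTER_CUBIC)
cv2.imwrite("pics/final.png",np.hstack([z(t["frame"][155:265,170:370,::-1],2),z(s["frame"][70:180,150:350,::-1],2)]))
for n,k,p in[("ob","cap",(.443,-.072)),("nb1","cap",(.496,-.07)),("nb2","cap",(.547,-.069)),("c1","lid",(.433,-.222)),("c2","lid",(.487,-.226)),("c3","lid",(.543,-.229))]:
    h={"lid":.075,"cap":.116}[k]
    a,i=blob(t,k,proj(t,[*p,h]));b,j=blob(s,k,proj(s,[*p,h]))
    print(n,i,j,tri(t,a,s,b).round(4),ray(t,*a,h).round(4))
E
```

```text
clock: 49.23
position: [0.5815, -0.2314, 0.0562]
ee_rot: [1.0, -0.007, 0.002, 0.0]
ft_force: [6.6, -0.4, 0.6]
grip_width: 0.003
grasp_force: 3.3
clock: 50.57
position: [0.3592, -0.4818, 0.2151]
ee_rot: [1.0, -0.008, -0.0, -0.0]
ft_force: [1.2, 1.0, -0.0]
grip_width: 0.996
grasp_force: 0.0
ob [9, 9, 63] [10, 8, 60] [ 0.4426 -0.0707  0.1133] [ 0.4424 -0.0704  0.116 ]
nb1 [9, 9, 59] [10, 8, 58] [ 0.4948 -0.0714  0.1135] [ 0.4944 -0.071   0.116 ]
nb2 [8, 9, 58] [10, 8, 60] [ 0.547  -0.0718  0.1138] [ 0.5467 -0.0716  0.116 ]
c1 [15, 18, 196] [19, 19, 271] [ 0.4342 -0.2219  0.0731] [ 0.4342 -0.2217  0.075 ]
c2 [15, 19, 198] [19, 19, 288] [ 0.4865 -0.2269  0.0743] [ 0.4868 -0.227   0.075 ]
c3 [14, 16, 174] [18, 19, 260] [ 0.5402 -0.2277  0.073 ] [ 0.5401 -0.2274  0.075 ]
```

View pics/final.png

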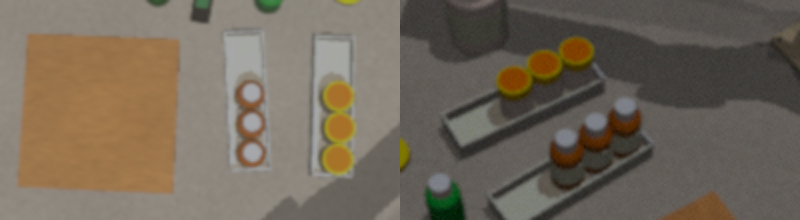

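Both rows hold three items each, upright and closed up at the front: bottles at (250,93–152) and cups at (338,97–159). The sheet is empty, so I hand in.

```bash
python3 -c "from workcell import *; print(hand_in())"
```

```text
the job is handed in; nothing more can be done
None
```

The job is handed in: the old bottle and two old cups are closed up against the front stops, and the two new bottles and one new cup stand upright behind them, checked in the top and scene views before hand-in.

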